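# Press the mint denture box shut

### The job

Press the mint denture box's lid shut with your fingertips: lightly push down on the round black pad on its lid until the lid is fully closed and the pad sinks about half-way in, then let go and withdraw. Do not pick up, tip or shove the box, and do not touch any of the other things standing on the shelf; the other two boxes stay open as they are.

Things in the scene. Friction and masses are not known exactly. Their poses are not given: they have to be found in the camera images.
- mint_box: mint-green plastic denture box with a flip lid, loose on the shelf, about 0.3 kg: body 85 mm (its x) by 100 mm (its y) by 50 mm high. Origin: centre of its underside; z up, -x is its front (towards the robot). The lid, 8 mm thick, 88 mm by 102 mm, turns on a hinge along the box's y axis at the back top edge (x = +42.5 mm, z = 50 mm in this frame); the lid's underside passes through the hinge line. Shut, the lid's upper face lies 58 mm above the underside of the box
- mint_lid (a joint): opening angle of the mint box's lid, rad: 0 shut, positive with the front edge raised (starts 0.35 to 0.8). The hinge is stiff, about 0.06 N m: the lid stays where it is left, and 1 to 2 N on the pad moves it
- mint_pad (a joint): how far the mint box's pad is pressed into the lid, m: 0 free, 0.009 fully in; springy, 1.2 N per mm (about 5 N half-way, 11 N fully in), comes back out by itself
- mint_pad_top (a point): centre of the top of the round black press pad on the mint box's lid, 26 mm across, standing 11 mm proud of the lid, on a thin white ring 34 mm across. It lies on the lid's centre line, 55 mm from the hinge line towards the free front edge and 19 mm above the lid's underside; z is the pad's outward normal. With the lid shut it is 69 mm above the box's underside
- ivory_box: ivory plastic denture box, loose, same shape as the mint one, with its own black pad; its lid too stands part open and must stay so. Origin: centre of its underside, axes as for the mint box
- lilac_box: lilac plastic denture box, loose, same shape as the mint one, with its own black pad; its lid too stands part open and must stay so. Origin: centre of its underside, axes as for the mint box
- ivory_pad_top (a point): top centre of the ivory box's pad (to be left alone)
- lilac_pad_top (a point): top centre of the lilac box's pad (to be left alone)
- tube: closed aluminium tablet tube with an orange twist cap, standing, 31 mm across and 105 mm high; origin: centre of its underside
- holder: white ceramic toothbrush holder, 72 mm across, 95 mm high, with two toothbrushes reaching 185 mm; origin: centre of its underside
- tweezers: steel tweezers lying flat, 100 mm long along its x, 5 mm high; origin: its middle, underside
- magnifier: round chrome-framed magnifying glass upright on its small stand, 80 mm across, 102 mm high; origin: centre of its foot
- shelf: slim oak shelf, fixed, 220 mm (x) by 1040 mm (y), its top 80 mm above the counter; a mirror foot at its back edge rises 38 mm above its top. Origin: on the counter under its centre

How it is judged (in metres and radians):
On the way:
1. the mint lid is shut and its pad pressed in by the fingers by more than 2.5 mm (value of joint mint_lid below 0.05 rad and value of joint mint_pad above 0.0025 m and contact force between the fingers and mint_box above 0.5 N), for 0.1 s.
At the end, for the whole second after the job is handed in: the mint lid is shut (within 0.05 rad), its pad is out again (within 1.5 mm), the mint box stands level within 20 mm of where it was, and every other thing, the other lids included, is within 8 mm of where it was (value of joint mint_lid below 0.05 rad and distance of mint_box from where it was at the start of the episode below 0.02 m and angle between mint_box's own z axis and vertical below 0.06 rad and value of joint mint_pad below 0.0015 m and distance of each of ivory_box, lilac_box, tube, holder, tweezers, magnifier, ivory_pad_top, lilac_pad_top from where it was at the start of the episode below 0.008 m); the robot touches nothing.
It fails at once if the mint box is pressed harder than 20 N (contact force between the fingers and mint_box above 20 N).
It fails at once if the mint box is lifted, tipped or shoved (10 mm up, 0.15 rad, 30 mm) (z of mint_box in the frame of shelf above 0.09 m or angle between mint_box's own z axis and vertical above 0.15 rad or distance of mint_box from where it was at the start of the episode above 0.03 m).
It fails at once if the robot touches another box (contact force between any of the fingers, the arm and ivory_box above 0.5 N or contact force between any of the fingers, the arm and lilac_box above 0.5 N).
It fails at once if the robot touches the tube, toothbrush holder, tweezers or magnifying glass (contact force between any of the fingers, the arm and tube above 0.5 N or contact force between any of the fingers, the arm and holder above 0.5 N or contact force between any of the fingers, the arm and tweezers above 0.5 N or contact force between any of the fingers, the arm and magnifier above 0.5 N).
It also fails if it takes over 38 s, if anything falls off the work surface, if the arm or the gripper's body presses on something with over 40 N, if the wrist force passes 120 N, or if a joint passes its speed limit or range.

### The arm

A 6-joint arm with a two-finger parallel gripper is mounted at the origin on the work surface. World frame = base frame: x ahead of the robot, y to its left, z up, the work surface at z = 0. Lengths are in m, angles in degrees, forces in N, time in s.
With the tool pointing down it reaches from about 0.325 to 0.85 m from the base axis. Payload 15.5 kg.
Tool frame: the origin (TCP) lies midway between the tips of the shut fingers; the grasp point (between the pads) lies 19 mm behind it (bot.grasp_offset is the z of the grasp point in the tool frame, in m); z points along the fingers, y is the direction in which the jaws open and shut (so a half turn about z gives the same grasp; the last joint's range is limited). The gripper opens to 91 mm and grips with 3 to 60 N. Pads are 32 mm wide; open, the fingers measure 118 mm over their backs; the gripper's body (76 mm by 178 mm) begins 60 mm behind the grasp point.
Start: joints at [65.804, 28.281, 77.091, -0, 74.628, -5.472], TCP at [0.201, 0.592, 0.179] pointing down, gripper open.
Joint ranges: [-166.48, 166.48], [-47.26, 123.95], [12.59, 153.08], [-70.14, 250.14], [6.76, 159.57], [-176.63, 176.63]. Speed limits (degrees/s): [108.29, 108.29, 147.25, 172.46, 172.46, 172.46].

### API

Orientations are given as [roll, pitch, yaw] about the fixed x, y, z axes, in that order (R = Rz(yaw) Ry(pitch) Rx(roll)).
In Python, from bench import bot gives the robot as it stands.
- The arm moves only by the shell command python3 -m inch 'ROWS' [FORCE]. ROWS is JSON, a list that holds one entry, the list of rows, each a list of 7 numbers: the shift along the world's x, y, z in mm, then the turn, a rotation vector about the world's x, y, z in rad, then the finger opening in mm, from 0 to 91.2. A call has 1 to 12 rows; each row is the pose to reach, as a shift and turn from the pose commanded when the call began; what a row does not reach only later rows make up. A row lasts 1/12 s, in which the tool goes at most 41.7 mm and 7.16 degrees, less where a joint would pass 70% of its speed; a pose out of reach is approached as far as the arm can. A call with a gripper value outside its range is refused whole. The fingers move at their own pace and stop on an object; FORCE is the grip in N (left out, the last holds). Time passes only in rows, so rows that repeat a pose let the fingers close. It gives the time, the measured TCP pose, the force and the opening at its end, in the units of the state.
- bot.sense(): the state, without advancing time (a new reading comes with each control period).
- bot.snapshot(name): name is "scene" or "top"; returns (picture, depth): 400x640x3 uint8, red, green, blue; 400x640 float32, m along the optical axis (not along the pixel's ray), 0 where there is no reading.
- bot.camera_info(name): a dict with "mtx" (3x3 intrinsics, pixels), "R" (3x3) and "t" (3): a world point X has camera coordinates R X + t. Camera axes: x right, y down, z forward; pixel columns grow to the right and rows downward; lengths in m; the calibration is good to about 2 mm. A picture is of the moment at which its call begins. camera_info takes no time and is no camera call.
- bot.finish_job(): hands the job in, once; it reports no verdict.
The state is a dict: "time_s": time; "q": joint angles; "joint_vel": joint speeds; "joint_torque": joint torques, N m; "eef_pos": TCP position; "ee_rot": TCP orientation; "wrist_force": force on the tool from outside, world axes, zero at the start; "moment": the same for the moment, N m; "grip_width": opening from 0.0 (shut) to 1.0 (fully open).
Only numpy, scipy, OpenCV 4.12 (cv2) and the standard library are available. Lean on these libraries where they do the work, as an engineer would, in place of code of your own. Each camera call takes 0.05 s, during which the arm holds its last target.

## Working session

There is one attempt and no reset: what is moved stays moved. The work goes in short steps, Python scripts to look and compute and a shell command to move; the robot and the scene stay as the last step left them, time stands still between calls to the robot, and variables do not carry over. Pictures are saved under pics/ and viewed, and the job is handed in when it is done.

```bash
mkdir -p pics; ls; cat > h.py <<'E'
from bench import bot
import numpy as np, cv2
E
python3 - <<'E'
from h import *
for n in("scene","top"):
    p,d=bot.snapshot(n); cv2.imwrite(f"pics/{n}0.png",p[:,:,::-1]); np.savez(f"{n}0.npz",p=p,d=d)
    c=bot.camera_info(n); print(n,c["mtx"].round(1).tolist(),c["R"].round(3).tolist(),c["t"].round(3).tolist())
s=bot.sense(); print(s)
E
```

```text
pics
scene [[464.6, 0.0, 319.2], [0.0, 464.6, 189.8], [0.0, 0.0, 1.0]] [[0.89, 0.455, -0.016], [0.24, -0.499, -0.833], [-0.387, 0.737, -0.554]] [-0.528, -0.033, 1.487]
top [[398.0, 0.0, 318.5], [0.0, 398.0, 203.3], [0.0, 0.0, 1.0]] [[0.021, -1.0, -0.004], [-0.995, -0.021, -0.093], [0.093, 0.005, -0.996]] [-0.014, 0.606, 1.107]
{'time_s': 0.1, 'q': array([ 6.58034913e+01,  2.83116677e+01,  7.71241329e+01, -1.21204449e-03,
        7.46283405e+01, -5.47151382e+00]), 'joint_vel': array([-0.02163426, -0.12781409, -0.1130313 , -0.02242904, -0.02651309,
        0.11729358]), 'joint_torque': array([ 7.01795962e-04, -8.80253863e+01, -3.82538044e+01,  7.10596796e-02,
        4.83871065e-02,  1.21071861e-05]), 'eef_pos': array([0.20048386, 0.59156311, 0.17839092]), 'ee_rot': array([-1.79936040e+02, -4.95290658e-03,  1.61275324e+02]), 'wrist_force': array([-0.24690174, -0.12019684, -0.21797366]), 'moment': array([ 0.00793875,  0.02083936, -0.00704194]), 'grip_width': 0.9977341822312252}
```

View pics/scene0.png

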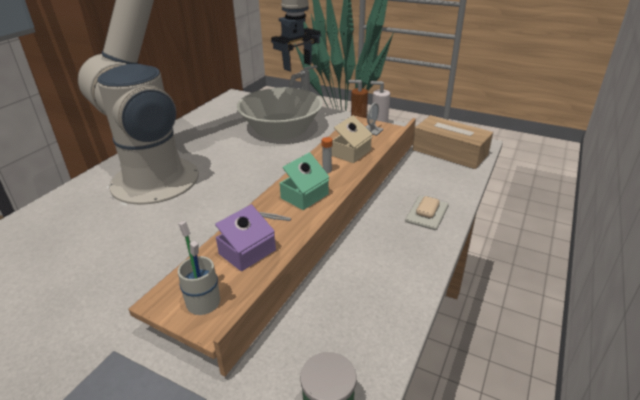

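View pics/top0.png

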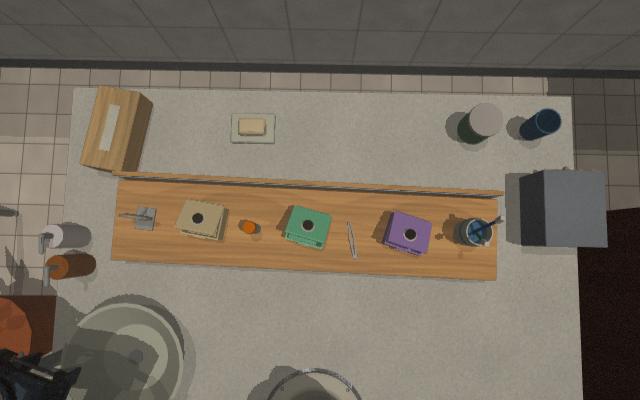

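The mint box is in the middle of the shelf, at about (307,227) in the top view with its pad at (308,226). In the scene view it is at (305,182), pad at (306,169). The tube stands to its left (y+) and the tweezers to its right. Next I'll measure the mint lid plane, pad and body.

```bash
cat >> h.py <<'E'
def cloud(n,d):
    c=bot.camera_info(n);K=c["mtx"];v,u=np.mgrid[0:400,0:640]
    P=np.stack([(u-K[0,2])/K[0,0]*d,(v-K[1,2])/K[1,1]*d,d],-1)
    return (P-c["t"])@c["R"]
def green(p):
    h=cv2.cvtColor(p,cv2.COLOR_RGB2HSV); return cv2.inRange(h,(68,70,40),(92,255,255))
def plane(Q):
    for _ in range(4):
        m=np.median(Q,0) if _==0 else Q.mean(0); n=np.linalg.svd(Q-Q.mean(0),full_matrices=False)[2][2]; n*=np.sign(n[2]); r=(Q-Q.mean(0))@n
        Q=Q[abs(r)<max(.002,1.5*r.std())]
    return Q.mean(0),n,r.std(),len(Q)
E
cat > m.py <<'E'
from h import *
import sys
tag=sys.argv[1]
for n,(x0,x1,y0,y1) in dict(scene=(270,340,140,220),top=(270,345,195,262)).items():
    z=np.load(f"{n}{tag}.npz");p,d=z["p"],z["d"];W=cloud(n,d)
    g=green(p); box=np.zeros_like(g);box[y0:y1,x0:x1]=1; g=g*box
    Q=W[g>0]; print(n,"green",len(Q),"bounds",np.percentile(Q,[2,98],0).round(3).tolist())
    h=np.linalg.norm
    gray=p.max(2)
    fill=cv2.morphologyEx(g,cv2.MORPH_CLOSE,np.ones((15,15)))
    k=((gray<60)&(fill>0)).astype(np.uint8)
    N,L,S,C=cv2.connectedComponentsWithStats(k)
    i=1+S[1:,4].argmax(); print(" pad px",C[i].round(1),S[i]); m=cv2.erode((L==i).astype(np.uint8),np.ones((3,3)))
    B=W[m>0]; print(" pad med",np.median(B,0).round(4), "z spread",B[:,2].std().round(4))
    # lid plane: green points around the pad, within 45 mm, high
    ctr=np.median(B,0); 
    sel=Q[(h(Q-ctr,axis=1)<.042)]
    print(" lid",[np.round(a,4).tolist() for a in plane(sel)])
    S2=W[y0-0:y1,x0:x1][(p[y0:y1,x0:x1,0]>150)&(p[y0:y1,x0:x1,2]<110)]; print(" oak z",np.median(S2[:,2]).round(4))
    c=cv2.resize(p[y0-15:y1+15,x0-15:x1+15,::-1],None,fx=6,fy=6,interpolation=cv2.INTER_CUBIC); cv2.imwrite(f"pics/{n}{tag}_crop.png",c)
E
python3 m.py 0
```

```text
scene green 1620 bounds [[0.492, -0.032, 0.086], [0.588, 0.063, 0.184]]
 pad px [304.9 167.3] [301 164   8   8  47]
 pad med [0.5453 0.0181 0.1765] z spread 0.0022
 lid [[0.5415, 0.0167, 0.1656], [0.5701, -0.1548, 0.8068], 0.0011, 300]
 oak z 0.0805
top green 1167 bounds [[0.491, -0.024, 0.082], [0.583, 0.074, 0.188]]
 pad px [307.5 224.4] [303 220  10  10  71]
 pad med [0.5395 0.0242 0.1792] z spread 0.0036
 lid [[0.5338, 0.0259, 0.1702], [0.5705, -0.1532, 0.8069], 0.001, 397]
 oak z 0.0795
```

View pics/scene0_crop.png

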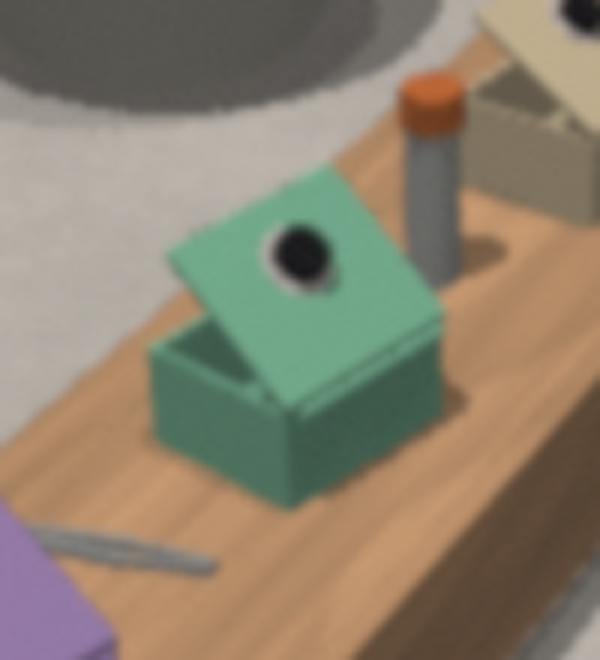

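View pics/top0_crop.png

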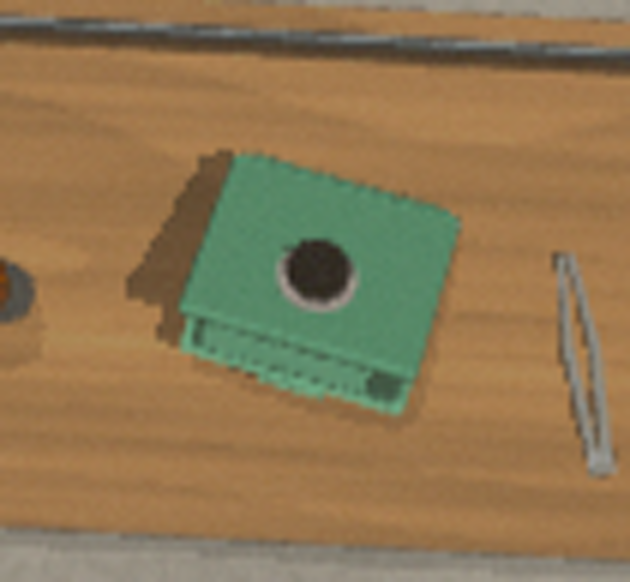

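```bash
python3 - <<'E'
from h import *
for n,uv in(("scene",(304.9,167.3)),("top",(307.5,224.4))):
    c=bot.camera_info(n);print(n,"pos",(-c["R"].T@c["t"]).round(3))
    # plane offset comparison
P=[bot.camera_info(n)["mtx"]@np.c_[bot.camera_info(n)["R"],bot.camera_info(n)["t"]] for n in("scene","top")]
X=cv2.triangulatePoints(*P,np.array([[305.5],[168.]]),np.array([[307.8],[225.]]))
print((X[:3]/X[3]).ravel())
E
```

```text
scene pos [ 1.054 -0.873  0.787]
top pos [ 0.501 -0.007  1.159]
[0.54116383 0.02526715 0.16874119]
```

The pad top sits at about (0.541, 0.022, 0.177). The lid is open about 0.63 rad and the box yaw is about -15°, so the hinge is near (0.573, 0.013, 0.13). Once shut, the pad should be at about (0.520, 0.028, 0.149). First I'll lift and shut the fingers, then cross over.

```bash
python3 -m inch '[[[0,0,35,0,0,0,40],[0,0,70,0,0,0,0],[0,0,100,0,0,0,0],[20,-35,100,0,0,0,0],[40,-70,100,0,0,0.03,0],[60,-105,100,0,0,0.06,0],[80,-140,100,0,0,0.06,0],[100,-175,100,0,0,0.06,0],[120,-210,100,0,0,0.06,0],[140,-240,100,0,0,0.06,0],[155,-265,100,0,0,0.06,0],[165,-280,100,0,0,0.06,0]]]' 10
```

```text
time_s: 1.1
eef_pos: [0.3666, 0.3093, 0.2788]
ee_rot: [-180.0, 0.0, 164.6]
wrist_force: [0.1, 1.2, -0.8]
grip_width: 0.152
```

```bash
python3 -m inch '[[[15,-26,0,0,0,0,0],[32,-57,0,0,0,0,0],[50,-88,0,0,0,0,0],[68,-119,0,0,0,0,0],[86,-150,0,0,0,0,0],[104,-181,0,0,0,0,0],[122,-212,0,0,0,0,0],[140,-243,0,0,0,0,0],[154,-267,0,0,0,0,0],[162,-281,0,0,0,0,0],[163,-284,-10,0,0,0,0],[163,-284,-30,0,0,0,0]]]'
python3 -m inch '[[[0,0,-15,0,0,0,0],[0,0,-25,0,0,0,0],[0,0,-30,0,0,0,0],[0,0,-30,0,0,0,0]]]'
python3 - <<'E'
from h import *
for n in("scene","top"):
    p,d=bot.snapshot(n); cv2.imwrite(f"pics/{n}1.png",p[:,:,::-1]); np.savez(f"{n}1.npz",p=p,d=d)
a,b=[cv2.imread(f"pics/{n}1.png") for n in("scene","top")]
c=np.hstack([cv2.resize(a[90:230,240:370],None,fx=3,fy=3),cv2.resize(b[150:290,240:370],None,fx=3,fy=3)]);cv2.imwrite("pics/c1.png",c)
s=bot.sense();print(s["time_s"],s["eef_pos"],s["wrist_force"],s["grip_width"])
E
```

```text
time_s: 2.1
eef_pos: [0.5299, 0.027, 0.2495]
ee_rot: [180.0, 0.2, 164.6]
wrist_force: [-1.0, -0.0, -0.8]
grip_width: 0.005
time_s: 2.43
eef_pos: [0.5278, 0.0284, 0.2179]
ee_rot: [-180.0, -0.1, 164.7]
wrist_force: [0.2, 0.4, 0.5]
grip_width: 0.006
2.5333 [0.52877191 0.0282471  0.21935192] [-0.10370005  0.34522877  0.94485511] 0.0062220080682786165
```

View pics/c1.png

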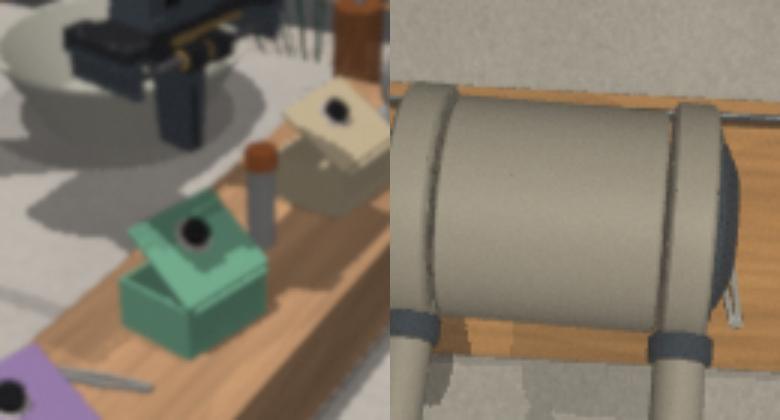

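```bash
python3 - <<'E'
from h import *
c=bot.camera_info("scene")
for X in([.529,.028,.2185],[.541,.022,.177],[.52,.028,.149]):
    q=c["mtx"]@(c["R"]@np.array(X)+c["t"]);print(q[:2]/q[2])
z=np.load("scene1.npz");W=cloud("scene",z["d"])
for v in(130,133,136,138,140):print(v,[W[v,u].round(3).tolist() for u in(296,300,304)])
E
```

```text
[300.35425933 149.72846204]
[303.92039557 165.89750934]
[298.38290787 172.24116836]
130 [[0.523, 0.021, 0.276], [0.536, 0.018, 0.28], [0.546, 0.021, 0.281]]
133 [[0.524, 0.019, 0.269], [0.537, 0.016, 0.273], [0.545, 0.022, 0.272]]
136 [[0.522, 0.021, 0.259], [0.535, 0.019, 0.263], [0.546, 0.019, 0.265]]
138 [[0.274, 0.437, 0.005], [0.535, 0.019, 0.258], [0.546, 0.02, 0.259]]
140 [[0.278, 0.431, 0.0], [0.293, 0.434, 0.003], [0.546, 0.019, 0.254]]
```

The fingertip shows at z≈0.25 in the picture, but the reading says 0.219. I'll take another look before pressing.

```bash
python3 - <<'E'
from h import *
print(bot.sense()["eef_pos"])
p,d=bot.snapshot("scene");cv2.imwrite("pics/c2.png",cv2.resize(p[90:230,240:370,::-1],None,fx=4,fy=4));W=cloud("scene",d)
for v in range(126,166,3):print(v,[W[v,u].round(3).tolist() for u in(296,300,304)])
s=bot.sense();print(s["time_s"],s["eef_pos"],s["q"])
E
```

```text
[0.52877191 0.0282471  0.21935192]
126 [[0.524, 0.02, 0.288], [0.541, 0.011, 0.295], [0.546, 0.021, 0.291]]
129 [[0.524, 0.019, 0.28], [0.537, 0.016, 0.284], [0.546, 0.022, 0.283]]
132 [[0.524, 0.019, 0.272], [0.536, 0.017, 0.275], [0.546, 0.02, 0.276]]
135 [[0.523, 0.02, 0.262], [0.538, 0.014, 0.268], [0.548, 0.017, 0.27]]
138 [[0.269, 0.446, -0.0], [0.537, 0.016, 0.259], [0.547, 0.018, 0.26]]
141 [[0.278, 0.43, -0.003], [0.293, 0.432, -0.001], [0.307, 0.438, -0.0]]
144 [[0.29, 0.408, -0.002], [0.305, 0.412, -0.0], [0.319, 0.416, 0.001]]
147 [[0.302, 0.388, -0.002], [0.317, 0.39, 0.001], [0.332, 0.393, 0.003]]
150 [[0.318, 0.36, 0.003], [0.328, 0.37, 0.001], [0.34, 0.378, 0.0]]
153 [[0.328, 0.342, 0.003], [0.338, 0.353, -0.0], [0.352, 0.357, 0.001]]
156 [[0.337, 0.327, 0.001], [0.35, 0.33, 0.003], [0.524, 0.053, 0.186]]
159 [[0.512, 0.032, 0.185], [0.522, 0.037, 0.185], [0.528, 0.047, 0.181]]
162 [[0.519, 0.021, 0.184], [0.524, 0.032, 0.179], [0.537, 0.03, 0.184]]
165 [[0.523, 0.013, 0.18], [0.529, 0.023, 0.176], [0.541, 0.023, 0.179]]
2.5833 [0.52900917 0.02817105 0.21964972] [-3.41092430e+00  1.82477325e+01  8.72079696e+01 -6.98646163e-04
  7.44788362e+01 -7.81470500e+01]
```

View pics/c2.png

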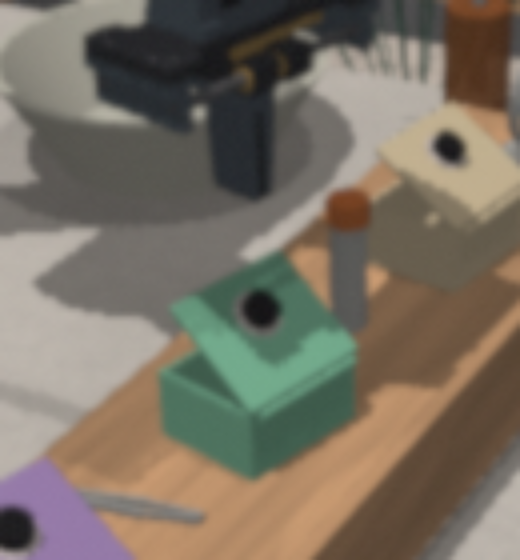

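```bash
python3 - <<'E'
from h import *
z=np.load("scene0.npz");W=cloud("scene",z["d"])
P=W[30:110,265:325]; m=(P[...,0]>.1)&(P[...,0]<.32)&(P[...,1]>.48)&(P[...,1]<.72)&(P[...,2]>.12)
Q=P[m]; print(len(Q), np.percentile(Q[:,2],[0,1,5,20]).round(3)); print(Q[Q[:,2].argsort()[:8]].round(3).tolist())
p,d=bot.snapshot("scene");W=cloud("scene",d);P=W[90:170,270:330];g=p[90:170,270:330].max(2)
m=(P[...,0]>.48)&(P[...,0]<.6)&(abs(P[...,1])<.1)&(P[...,2]>.2)
Q=P[m];print(len(Q),np.percentile(Q[:,2],[0,1,5]).round(3));print(Q[Q[:,2].argsort()[:8]].round(3).tolist())
E
```

```text
1293 [0.12  0.127 0.147 0.222]
[[0.187, 0.708, 0.12], [0.193, 0.698, 0.121], [0.187, 0.683, 0.121], [0.179, 0.689, 0.122], [0.169, 0.683, 0.122], [0.177, 0.685, 0.123], [0.174, 0.682, 0.123], [0.186, 0.686, 0.124]]
1729 [0.254 0.26  0.273]
[[0.545, 0.026, 0.254], [0.539, 0.02, 0.255], [0.523, 0.024, 0.255], [0.517, 0.026, 0.256], [0.531, 0.02, 0.256], [0.547, 0.027, 0.256], [0.536, 0.021, 0.257], [0.55, 0.028, 0.257]]
```

```bash
python3 - <<'E'
from h import *
z=np.load("scene0.npz");p=z["p"];W=cloud("scene",z["d"])
cv2.imwrite("pics/c3.png",cv2.resize(p[0:100,250:350,::-1],None,fx=6,fy=6))
for v in range(50,76,3):print(v,[W[v,u].round(2).tolist() for u in range(280,320,4)])
c=bot.camera_info("scene");q=c["mtx"]@(c["R"]@np.array([.2005,.5916,.1784])+c["t"]);print(q[:2]/q[2])
E
```

```text
50 [[0.18, 0.51, 0.29], [0.2, 0.51, 0.3], [0.21, 0.52, 0.3], [-0.95, 2.51, -0.4], [-0.89, 2.47, -0.38], [-0.87, 2.5, -0.39], [0.21, 0.64, 0.26], [0.23, 0.64, 0.27], [0.02, 1.05, 0.13], [0.04, 1.06, 0.13]]
53 [[1.05, -0.87, 0.79], [0.19, 0.53, 0.28], [0.2, 0.53, 0.28], [-0.95, 2.49, -0.42], [-0.91, 2.49, -0.41], [-0.14, 1.21, 0.05], [0.21, 0.64, 0.25], [0.23, 0.64, 0.26], [0.02, 1.06, 0.11], [0.04, 1.05, 0.11]]
56 [[1.05, -0.87, 0.79], [0.18, 0.53, 0.27], [0.2, 0.53, 0.27], [-0.94, 2.48, -0.44], [-0.9, 2.48, -0.43], [-0.13, 1.19, 0.04], [0.21, 0.64, 0.24], [0.23, 0.63, 0.25], [0.02, 1.05, 0.1], [0.03, 1.06, 0.1]]
59 [[-1.05, 2.47, -0.48], [0.18, 0.54, 0.26], [0.2, 0.53, 0.26], [-0.96, 2.51, -0.48], [-0.92, 2.5, -0.47], [-0.14, 1.21, 0.02], [0.2, 0.65, 0.23], [0.23, 0.63, 0.23], [0.01, 1.07, 0.08], [0.04, 1.06, 0.08]]
62 [[1.05, -0.87, 0.79], [0.17, 0.55, 0.24], [0.2, 0.54, 0.25], [-0.95, 2.5, -0.5], [-0.92, 2.51, -0.5], [-0.86, 2.47, -0.48], [0.21, 0.64, 0.22], [0.22, 0.64, 0.22], [0.01, 1.07, 0.06], [0.03, 1.08, 0.06]]
65 [[1.05, -0.87, 0.79], [0.17, 0.55, 0.23], [0.2, 0.54, 0.24], [-0.93, 2.46, -0.51], [-0.92, 2.5, -0.52], [-0.87, 2.49, -0.51], [-0.11, 1.2, -0.01], [-0.09, 1.21, -0.01], [-0.76, 2.49, -0.5], [0.22, 0.7, 0.19]]
68 [[1.05, -0.87, 0.79], [0.17, 0.55, 0.22], [0.2, 0.54, 0.22], [1.05, -0.87, 0.79], [-0.92, 2.51, -0.55], [1.05, -0.87, 0.79], [0.17, 0.7, 0.17], [0.19, 0.7, 0.17], [-0.07, 1.22, -0.03], [0.02, 1.08, 0.03]]
71 [[1.05, -0.87, 0.79], [1.05, -0.87, 0.79], [1.05, -0.87, 0.79], [1.05, -0.87, 0.79], [-0.91, 2.48, -0.57], [-0.88, 2.51, -0.57], [0.17, 0.7, 0.16], [0.19, 0.7, 0.16], [-0.07, 1.21, -0.04], [-0.73, 2.5, -0.55]]
74 [[1.05, -0.87, 0.79], [1.05, -0.87, 0.79], [1.05, -0.87, 0.79], [1.05, -0.87, 0.79], [0.17, 0.63, 0.17], [0.18, 0.65, 0.16], [0.18, 0.67, 0.16], [0.19, 0.7, 0.15], [-0.07, 1.21, -0.06], [-0.05, 1.21, -0.05]]
[297.08437469  75.76998268]
```

View pics/c3.png

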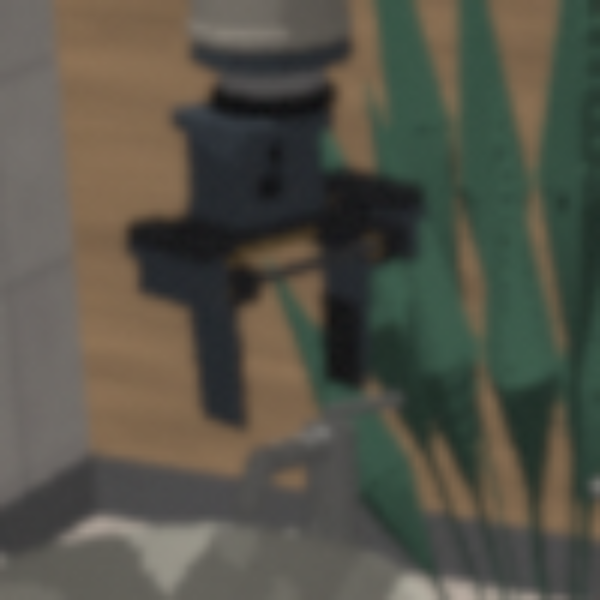

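In both views the fingertips appear about 35 mm higher than the reported TCP z, while x and y agree. I'll go down in small steps, watching force and pictures instead of trusting the reported height.

```bash
cat > look.py <<'E'
from h import *
import sys
t=sys.argv[1]
p,d=bot.snapshot("scene");np.savez(f"scene{t}.npz",p=p,d=d)
cv2.imwrite(f"pics/s{t}.png",cv2.resize(p[90:230,240:370,::-1],None,fx=4,fy=4,interpolation=cv2.INTER_CUBIC));W=cloud("scene",d)
g=green(p);dark=(p.max(2)<75)
P=W[90:170,270:330];dk=dark[90:170,270:330]
m=dk&(P[...,0]>.48)&(P[...,0]<.6)&(abs(P[...,1])<.1)&(P[...,2]>.1)
Q=P[m];b=np.histogram(Q[:,2],np.arange(.14,.34,.01));print("dark z hist",list(zip(b[1].round(2).tolist(),b[0].tolist())))
s=bot.sense();print(s["time_s"],s["eef_pos"].round(4),s["wrist_force"].round(2))
E
python3 -m inch '[[[0,-1,-8,0,0,0,0],[0,-2,-16,0,0,0,0],[0,-2,-24,0,0,0,0],[0,-2,-28,0,0,0,0],[0,-2,-28,0,0,0,0]]]'
python3 look.py 2
```

```text
time_s: 3.05
eef_pos: [0.5279, 0.0259, 0.1896]
ee_rot: [-180.0, -0.1, 164.7]
wrist_force: [0.1, -0.3, 0.7]
grip_width: 0.006
dark z hist [(0.14, 0), (0.15, 0), (0.16, 0), (0.17, 45), (0.18, 20), (0.19, 0), (0.2, 0), (0.21, 0), (0.22, 16), (0.23, 48), (0.24, 51), (0.25, 53), (0.26, 57), (0.27, 65), (0.28, 55), (0.29, 21), (0.3, 98), (0.31, 238), (0.32, 226)]
3.1 [0.5282 0.0259 0.1902] [-0.87 -0.18  0.56]
```

View pics/s2.png

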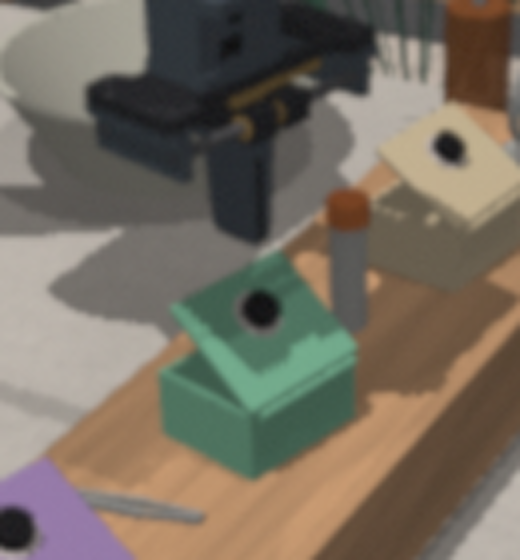

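The tip at crop (240,240) is still clearly above the pad at (262,310), with no force, so the offset holds. Continuing down.

```bash

python3 -m inch '[[[1,0,-5,0,0,0,0],[1,0,-10,0,0,0,0],[1,0,-15,0,0,0,0],[1,0,-19,0,0,0,0],[1,0,-22,0,0,0,0],[1,0,-24,0,0,0,0],[1,0,-26,0,0,0,0],[1,0,-28,0,0,0,0],[1,0,-30,0,0,0,0],[1,0,-30,0,0,0,0]]]'
python3 look.py 3
```

```text
time_s: 3.93
eef_pos: [0.5295, 0.0259, 0.1606]
ee_rot: [-180.0, -0.0, 164.7]
wrist_force: [-0.8, 0.3, -1.0]
grip_width: 0.006
dark z hist [(0.14, 0), (0.15, 0), (0.16, 0), (0.17, 52), (0.18, 21), (0.19, 13), (0.2, 41), (0.21, 54), (0.22, 43), (0.23, 57), (0.24, 56), (0.25, 53), (0.26, 23), (0.27, 69), (0.28, 221), (0.29, 244), (0.3, 164), (0.31, 495), (0.32, 147)]
3.9833 [0.5296 0.0259 0.1608] [ 0.57 -0.05  0.16]
```

View pics/s3.png

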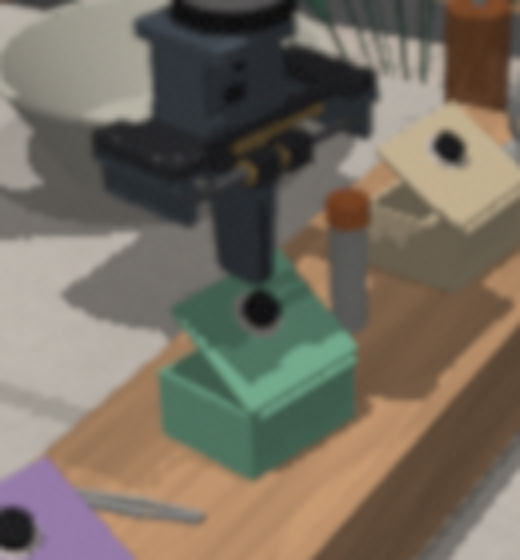

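```bash

python3 -m inch '[[[0,0,-2,0,0,0,0],[0,0,-4,0,0,0,0],[0,0,-6,0,0,0,0],[0,0,-8,0,0,0,0],[0,0,-10,0,0,0,0],[0,0,-12,0,0,0,0],[0,0,-14,0,0,0,0],[-1,0,-16,0,0,0,0],[-1,0,-18,0,0,0,0],[-2,0,-20,0,0,0,0]]]'
python3 look.py 4
```

```text
time_s: 4.82
eef_pos: [0.5276, 0.026, 0.1407]
ee_rot: [180.0, -0.0, 164.7]
wrist_force: [-1.3, 0.4, 2.0]
grip_width: 0.008
dark z hist [(0.14, 0), (0.15, 0), (0.16, 20), (0.17, 23), (0.18, 45), (0.19, 43), (0.2, 49), (0.21, 51), (0.22, 48), (0.23, 55), (0.24, 16), (0.25, 67), (0.26, 208), (0.27, 236), (0.28, 164), (0.29, 508), (0.3, 145), (0.31, 125), (0.32, 122)]
4.8667 [0.5272 0.026  0.1404] [-0.65  0.58  1.14]
```

View pics/s4.png

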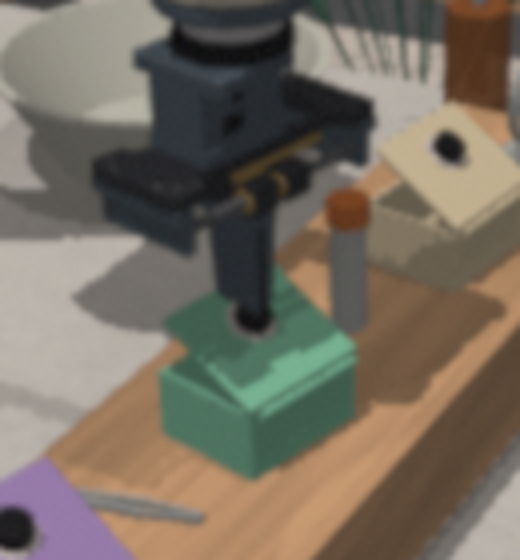

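The tip is on the pad at crop (252,318). The lid is turning down and the box hasn't moved. I'll continue and follow the arc slightly.

```bash

python3 -m inch '[[[0,0,-2,0,0,0,0],[-1,0,-4,0,0,0,0],[-1,0,-6,0,0,0,0],[-2,0,-8,0,0,0,0],[-2,1,-10,0,0,0,0],[-3,1,-12,0,0,0,0],[-3,1,-14,0,0,0,0],[-4,1,-16,0,0,0,0],[-4,1,-18,0,0,0,0],[-4,1,-20,0,0,0,0],[-4,1,-20,0,0,0,0]]]'
python3 look.py 5
```

```text
time_s: 5.78
eef_pos: [0.5235, 0.0269, 0.1205]
ee_rot: [-180.0, -0.0, 164.7]
wrist_force: [-0.2, -0.5, -0.1]
grip_width: 0.009
dark z hist [(0.14, 0), (0.15, 1), (0.16, 23), (0.17, 41), (0.18, 48), (0.19, 47), (0.2, 46), (0.21, 51), (0.22, 15), (0.23, 76), (0.24, 194), (0.25, 233), (0.26, 157), (0.27, 491), (0.28, 146), (0.29, 128), (0.3, 122), (0.31, 87), (0.32, 104)]
5.8333 [0.5236 0.0269 0.1207] [-0.31  0.5  -0.37]
```

View pics/s5.png

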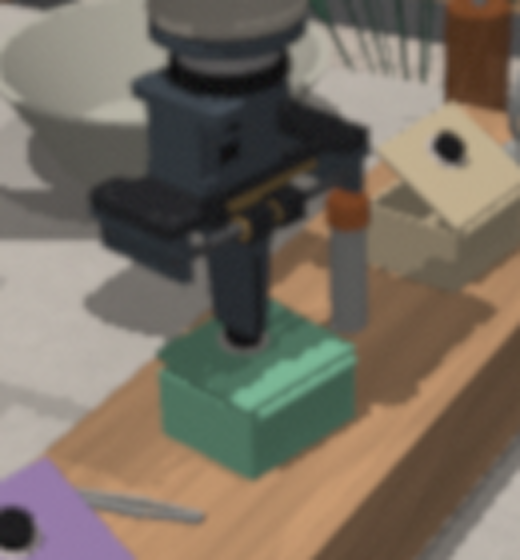

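```bash

python3 -m inch '[[[0,0,-1,0,0,0,0],[0,0,-2,0,0,0,0],[-1,0,-3,0,0,0,0],[-1,0,-4,0,0,0,0],[-1,0,-5,0,0,0,0],[-1,0,-5,0,0,0,0]]]'
python3 -m inch '[[[0,0,-1,0,0,0,0],[0,0,-2,0,0,0,0],[0,0,-2,0,0,0,0],[0,0,-2,0,0,0,0]]]'
python3 look.py 6
```

```text
time_s: 6.33
eef_pos: [0.5225, 0.0269, 0.1157]
ee_rot: [-180.0, -0.0, 164.7]
wrist_force: [-0.2, 0.5, 1.6]
grip_width: 0.005
time_s: 6.67
eef_pos: [0.5226, 0.0269, 0.1138]
ee_rot: [-180.0, -0.0, 164.7]
wrist_force: [0.5, 0.8, 0.2]
grip_width: 0.005
dark z hist [(0.14, 0), (0.15, 2), (0.16, 19), (0.17, 45), (0.18, 50), (0.19, 51), (0.2, 47), (0.21, 25), (0.22, 30), (0.23, 148), (0.24, 237), (0.25, 168), (0.26, 349), (0.27, 303), (0.28, 133), (0.29, 117), (0.3, 97), (0.31, 85), (0.32, 180)]
6.7167 [0.5226 0.0269 0.1139] [-0.22  0.15  1.01]
```

View pics/s6.png

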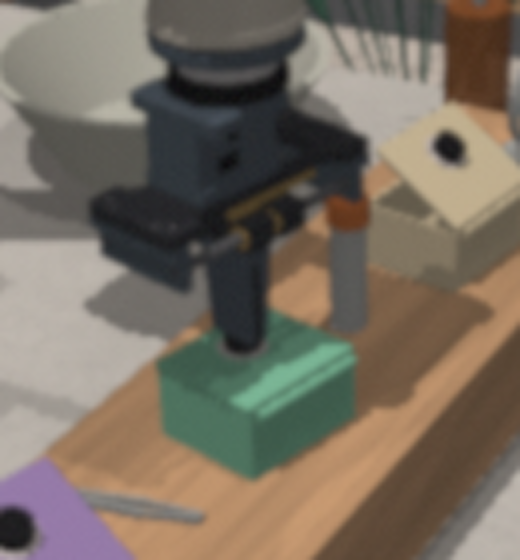

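The lid is nearly shut, and the force is still at noise level. I'll go down millimetre by millimetre, watching fz.

```bash

python3 -m inch '[[[0,0,-1,0,0,0,0],[0,0,-1,0,0,0,0],[0,0,-1,0,0,0,0]]]' | grep -E 'pos|force'
python3 -m inch '[[[0,0,-1,0,0,0,0],[0,0,-1,0,0,0,0],[0,0,-1,0,0,0,0]]]'| grep -E 'pos|force'
python3 -m inch '[[[0,0,-1,0,0,0,0],[0,0,-1,0,0,0,0],[0,0,-1,0,0,0,0]]]'| grep -E 'pos|force'
python3 look.py 7|tail -1
```

```text
eef_pos: [0.5227, 0.0269, 0.1129]
wrist_force: [-0.6, -0.7, 2.0]
eef_pos: [0.5227, 0.0269, 0.1119]
wrist_force: [0.2, -0.7, 1.8]
eef_pos: [0.5227, 0.0269, 0.111]
wrist_force: [0.3, 0.3, 3.8]
7.5167 [0.5227 0.0269 0.111 ] [0.11 0.4  3.75]
```

View pics/s7.png

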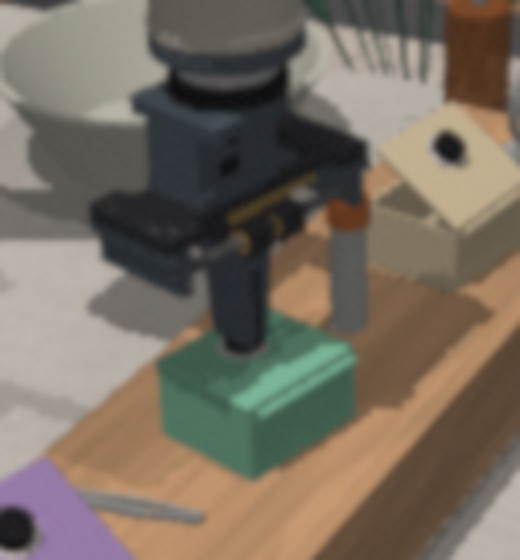

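```bash

python3 -m inch '[[[0,0,-1,0,0,0,0],[0,0,-1,0,0,0,0],[0,0,-1,0,0,0,0]]]' | grep -E 'pos|force'
python3 -m inch '[[[0,0,-0.7,0,0,0,0],[0,0,-0.7,0,0,0,0],[0,0,-0.7,0,0,0,0]]]' | grep -E 'pos|force'
python3 -m inch '[[[0,0,0,0,0,0,0],[0,0,0,0,0,0,0]]]' | grep -E 'pos|force'
```

```text
eef_pos: [0.5227, 0.0269, 0.11]
wrist_force: [-1.3, -0.1, 5.4]
eef_pos: [0.5227, 0.0269, 0.1093]
wrist_force: [-0.4, 0.2, 5.3]
eef_pos: [0.5227, 0.0269, 0.1093]
wrist_force: [-0.6, 0.5, 4.9]
```

The force is steady at about 5.2 N, which means roughly 4.3 mm pressed in with the lid shut. I'll let go now, straight up, then back toward the start so the cameras can see.

```bash

python3 -m inch '[[[0,0,2,0,0,0,0],[0,0,4,0,0,0,0],[0,0,7,0,0,0,0],[0,0,12,0,0,0,0],[0,0,22,0,0,0,0],[0,0,40,0,0,0,0],[0,0,65,0,0,0,0],[0,0,95,0,0,0,0],[0,0,125,0,0,0,0],[0,0,150,0,0,0,0],[0,0,165,0,0,0,0],[0,0,170,0,0,0,0]]]'
python3 -m inch '[[[-15,0,0,0,0,0,0],[-40,0,0,0,0,0,0],[-70,0,0,0,0,0,0],[-95,0,0,0,0,0,0],[-105,0,0,0,0,0,0],[-105,0,0,0,0,0,0]]]'
python3 -m inch '[[[-5,15,0,0,0,0,0],[-10,40,0,0,0,0,0],[-20,72,0,0,0,0,0],[-30,105,0,0,0,0,0],[-40,138,0,0,0,0,0],[-52,170,0,0,0,0,0],[-65,202,0,0,0,0,0],[-80,235,0,0,0,0,0],[-95,262,0,0,0,0,0],[-105,280,0,0,0,0,0],[-105,280,0,0,0,0,0]]]'
python3 - <<'E'
from h import *
for n in("scene","top"):
    p,d=bot.snapshot(n); cv2.imwrite(f"pics/{n}9.png",p[:,:,::-1]); np.savez(f"{n}9.npz",p=p,d=d)
s=bot.sense();print(s["time_s"],s["eef_pos"],s["wrist_force"])
E
python3 m.py 9
```

```text
time_s: 9.18
eef_pos: [0.5236, 0.0269, 0.2826]
ee_rot: [179.9, 0.2, 164.7]
wrist_force: [0.7, 0.4, -0.3]
grip_width: 0.007
time_s: 9.68
eef_pos: [0.4155, 0.0271, 0.2792]
ee_rot: [-180.0, -0.0, 164.7]
wrist_force: [0.7, 0.6, -0.2]
grip_width: 0.004
time_s: 10.6
eef_pos: [0.3117, 0.3103, 0.2789]
ee_rot: [180.0, -0.0, 164.9]
wrist_force: [0.5, -0.9, -0.5]
grip_width: 0.009
10.7 [0.31292142 0.30777669 0.27890227] [ 0.48762912 -0.19387765  0.62484797]
scene green 1262 bounds [[0.492, -0.033, 0.086], [0.588, 0.065, 0.141]]
 pad px [300.  174.3] [297 172   7   6  35]
 pad med [0.5285 0.0216 0.1493] z spread 0.0012
 lid [[0.5345, 0.0142, 0.1381], [-0.0032, -0.002, 1.0], 0.001, 223]
 oak z 0.0804
top green 1194 bounds [[0.487, -0.024, 0.132], [0.581, 0.075, 0.142]]
 pad px [305.3 231.6] [302 228   9   8  48]
 pad med [0.5191 0.0298 0.1494] z spread 0.0018
 lid [[0.5236, 0.0298, 0.1374], [-0.0031, -0.0029, 1.0], 0.001, 375]
 oak z 0.0796
```

View pics/scene9.png

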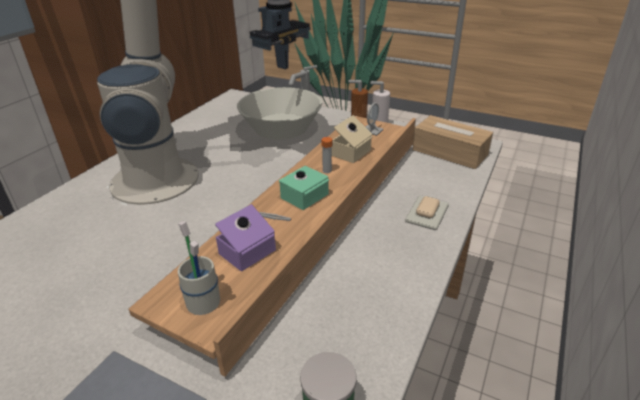

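View pics/top9.png

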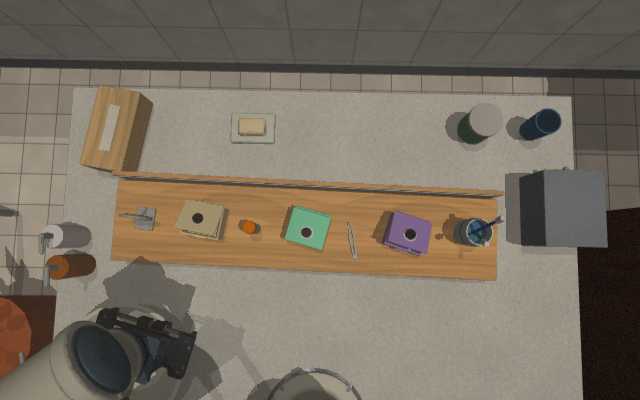

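The mint lid is flat, with its normal within 0.005 rad of vertical and its face at z≈0.138. The pad is back out at 0.149, and the box is where it was. All the other things look unchanged, so I'm handing in.

```bash
python3 -c "
from bench import bot
print(bot.finish_job())"
```

```text
the job is handed in; nothing more can be done
None
```

I pressed the mint box's lid shut with the closed fingertips, held the pad at about 5 N (roughly 4.3 mm in), then let go and withdrew. The job is handed in; it took about 11 s of the 38 s allowed.

**Last checks:**
- **Lid:** it lies level within about 0.005 rad, with its upper face at about z = 0.138 m, the height expected for shut.
- **Pad:** it is back out, with its top at about z = 0.149 m.
- **Mint box:** its outline in the scene view is within about 2 mm of where it was.
- **Everything else:** the other two boxes, both still open, and the other things look unmoved in both views. I judged that by eye and did not measure it.

**Disagreements:**
- **Fingertip height:** the fingertips showed about 35 mm higher in the pictures than the reported TCP height. I relied on the pictures and the wrist force for the descent, and contact came where the pictures predicted.
- **Pad position:** the two cameras differed by 8 to 12 mm sideways on the pad, partly because the scene view also sees its side.

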